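Read out the data logger behind the sliding door

ROBOT

A 6-joint arm with a two-finger parallel gripper is mounted at the origin on the work surface. World frame = base frame: x ahead of the robot, y to its left, z up, the work surface at z = 0. Lengths are in m, angles in rad, forces in N, time in s.
With the tool pointing down it reaches from about 0.325 to 0.85 m from the base axis. Payload 15.5 kg.
Tool frame: the origin (TCP) lies on the centre line of the jaws, within the pads' length; the fingertips stand 25 mm ahead of it and the grasp point (between the pads) lies 6 mm ahead of it; z points along the fingers, y is the line along which they close (so a half turn about z gives the same grasp; the last joint's range is limited). The gripper opens to 91 mm and grips with 3 to 60 N. Pads are 32 mm wide; open, the fingers measure 118 mm over their backs; the gripper's body (76 mm by 178 mm) begins 60 mm behind the grasp point.
Start: joints at [-1.254, 0.494, 1.345, -0, 1.302, -0.096], TCP at [0.25, -0.573, 0.218] pointing down, gripper open.
Joint ranges: [-2.91, 2.91], [-0.82, 2.16], [0.22, 2.67], [-1.22, 4.37], [0.12, 2.79], [-3.08, 3.08]. Speed limits (rad/s): [1.89, 1.89, 2.57, 3.01, 3.01, 3.01].

INTERFACE

Orientations are given as a unit quaternion [x, y, z, w].
In Python, from rig import * gives the robot as it stands.
- The arm moves only by the tool arm_command, never from a script. Its argument "steps" is a list of rows, each a list of 3 entries, a list of its own where there are three numbers: the shift along the tool's x, y, z each as a share of 0.04 m, from -1 to 1, then the turn, a rotation vector about the tool's x, y, z each as a share of 90 degrees, from -1 to 1, then the opening, from -1 (shut) to 1 (fully open). A call has 1 to 20 rows; each row shifts and turns the commanded pose from where the row before left it, along the tool's axes as they then stand; what a row does not reach is not made up. A row lasts 1/8 s, in which the tool goes at most 62.5 mm and 10.7 degrees, less where a joint would pass 70% of its speed; a pose out of reach is approached as far as the arm can. A call with a number of a shift or a turn outside -1 to 1 is refused whole. A call with a gripper value outside its range is refused whole. The fingers move at their own pace and stop on an object; the grip force is fixed at half the most. Time passes only in rows, so rows that do not move let the fingers close. It gives the time, the measured TCP pose, the force, the opening and the grip force at its end, in the units of the state.
- observe(): the state, without advancing time (a new reading comes with each control period).
- grab_frame(name): name is "scene" or "top" or "wrist"; returns the picture (400x640x3 uint8, red, green, blue); there is no depth.
- calibration(name): a dict with "K" (3x3 intrinsics, pixels), "k1" (the pictures are not rectified: a ray, as slopes to the right and down, at radius r is drawn at 1 + k1 r^2 times it, then the intrinsics apply), "pose" (4x4, takes a point from camera to world coordinates). Camera axes: x right, y up, looking along -z (the intrinsics and any distortion apply to the point x, -y, -z); pixel columns grow to the right and rows downward; lengths in m; the calibration is good to about 2 mm. A picture is of the moment at which its call begins: read the wrist's pose just before it. calibration takes no time and is no camera call; for the wrist camera it gives the pose at the moment of the call.
- sign_off(): hands the job in; it is judged then, once.
The state is a dict: "time": time; "qpos": joint angles; "qd": joint speeds; "tau": joint torques, N m; "tcp_pos": TCP position; "ee_rot": TCP orientation; "force": force on the tool from outside, world axes, zero at the start; "moment": the same for the moment, N m; "grip_width": opening from 0.0 (shut) to 1.0 (fully open); "grasp_force": force on a finger pad.
Only numpy, scipy, OpenCV 4.12 (cv2) and the standard library are available. Lean on these libraries where they do the work, as an engineer would, in place of code of your own. Each camera call takes 0.05 s, during which the arm holds its last target. There are 200 camera calls.

TASK

Push open the sliding acrylic door in front of the data logger as far as it goes, take the hand reader from its cork mat and aim it squarely at the middle of the logger's optical port, nose about 6 cm away, holding it still there for two seconds. Then set the reader down on its mat upright and lying along it as before (do not drop it), and slide that door fully shut again. Do not touch the logger with the reader, and do not shift the logger, the battery pack, the sensor cap or the copper ring.

Things in the scene. Friction and masses are not known exactly. Their poses are not given: they have to be found in the camera images.
- shelf: Whitewashed timber shelf bay, fixed, open-topped, 200 (x) x 450 (y) mm, floor 20 mm thick, sides and back up to 110 mm. Origin: centre of underside; front (doors) faces -x; bay centres at y +105 (left) and -105 mm (right). Two clear doors, 208 wide, 6 thick, z 22 to 170 mm, at x -87 (left) and -69 mm (right); shut, each covers its own bay.
- left_door (a joint): Opening of the left door in m: 0 shut, up to 0.185 fully open; it opens by sliding towards the shelf's -y, past the right door. It stays where it is left.
- right_door (a joint): Opening of the right door in m: 0 shut, up to 0.185 fully open; it opens by sliding towards the shelf's +y. It stays where it is left.
- left_door_tab (a point): Centre of the grey push tab standing on the left door's top edge near its outer end: 24 (x) x 12 (y) x 36 (z) mm, z 169 to 205 mm above the bench; axes as the shelf's. Closed: at shelf y +170 mm. Moves with the door.
- right_door_tab (a point): The same tab on the right door. Closed: at shelf y -170 mm.
- logger: Silver data logger, 124 mm wide (y), about 80 mm deep and 120 mm high, standing loose in the left or the right bay (the battery pack is in the other), with a sloping face that looks to its -x and upward; origin at the centre of its underside.
- logger_port (a point): Middle of the optical port: the black round window, 24 mm across, on a white plate in the middle of the logger's sloping face. Its x axis points into the face, square to it (level forward along the logger's x, then 0.6 rad (34 degrees) downward); y is the logger's y.
- reader: Hand reader, 64 mm high, 0.25 kg. Origin on its underside; x along the handle to the head, z up. Grey handle: x -100 to 25 mm, 32 wide, z 30 to 64; heel under its rear: x -97 to -67, z 0 to 34; black head 70 x 52 x 40 mm centred at x 45, z 36, bent 0.6 rad down. Centre of mass near x -5; grip the handle from above near x -20. Lies on the mat, head away from the robot.
- reader_nose (a point): Middle of the glass window in the reader's nose, at x 73.9, y 0, z 16.5 mm of the reader. Its x axis is the line of sight: along the reader's x, 0.6 rad below the level of the handle.
- mat: Brown cork mat, fixed, 200 (x) x 90 (y) x 4 (z) mm; origin at the centre of its underside. The reader lies on it with its x along the mat's x.
- battery: Yellow plastic battery pack with rounded corners, 70 x 110 x 60 mm, loose, in the other bay; origin at the centre of its underside. Leave alone.
- cap: Slate-grey humidity sensor cap, a stack of louvres 76 mm across and 152 mm high, loose on the bench; origin at the centre of its underside. Leave alone.
- rain_ring: Copper rain collector ring, 110 mm across, 35 mm high, lying loose on the bench; origin at the centre of its underside. Leave alone.

How it is judged:
On the way, in this order (a step that is already met when the one before it is completed fails the run):
1. the door in front of the logger's bay is pushed open by more than 140 mm (((y of logger in the frame of shelf above 0 m and value of joint left_door above 0.14 m) or (y of logger in the frame of shelf below 0 m and value of joint right_door above 0.14 m))), for 0.2 s.
2. door still open, the reader is held still for 1.5 s with the port 35 to 90 mm ahead of its nose, at most 12 mm off its line of sight in y and in z, and within 0.3 rad of square to the face (((y of logger in the frame of shelf above 0 m and value of joint left_door above 0.14 m) or (y of logger in the frame of shelf below 0 m and value of joint right_door above 0.14 m)) and x of logger_port in the frame of reader_nose between 0.035 and 0.09 m and y of logger_port in the frame of reader_nose between -0.012 and 0.012 m and z of logger_port in the frame of reader_nose between -0.012 and 0.012 m and angle between the x axis of reader_nose and the x axis of logger_port, either way round below 0.3 rad and linear speed of reader below 0.03 m/s and angular speed of reader below 0.2 rad/s), for 1.5 s.
At the end, for the whole second after the job is handed in: The door in front of the logger is shut (less than 10 mm open); the reader lies released and at rest on the mat, upright within 0.1 rad, its origin within 40 mm along and 30 mm across of the mat's centre, its length within 0.35 rad of the mat's (((y of logger in the frame of shelf above 0 m and value of joint left_door below 0.01 m) or (y of logger in the frame of shelf below 0 m and value of joint right_door below 0.01 m)) and x of reader in the frame of mat between -0.04 and 0.04 m and y of reader in the frame of mat between -0.03 and 0.03 m and z of reader in the frame of mat between 0 and 0.01 m and angle between reader's own z axis and vertical below 0.1 rad and angle between the x axis of reader and the x axis of mat, either way round below 0.35 rad and linear speed of reader below 0.02 m/s and contact force between reader and the fingers below 0.1 N); the robot touches nothing.
It fails at once if the reader touches the logger (over 1 N) (contact force between reader and logger above 1 N).
It fails at once if the logger is shifted by more than 10 mm (distance of logger from where it was at the start of the episode above 0.01 m).
It fails at once if the battery pack, sensor cap or copper ring is shifted by more than 15 mm (distance of any of battery, cap, rain_ring from where it was at the start of the episode above 0.015 m).
It fails at once if the reader is dropped: moves faster than 0.6 m/s with no finger on it (a fall of about 20 mm) (contact force between reader and the fingers below 0.1 N and linear speed of reader above 0.6 m/s).
It also fails if it takes over 72 s, if anything falls off the work surface, if the arm or the gripper's body presses on something with over 40 N, if the wrist force passes 120 N, or if a joint passes its speed limit or range.

## Working session

There is one attempt and no reset: what is moved stays moved. The work goes in short steps, Python scripts to look and compute and a tool call to move; the robot and the scene stay as the last step left them, time stands still between calls to the robot, and variables do not carry over. Pictures are saved under pics/ and viewed, at most 10 in all, crops included, and the job is handed in when it is done.

Besides the shell and the picture viewer there is one more tool, called after "Call:" as a command line: name --argument value ..., lists and objects as JSON in quotes. arm_command: Moves the arm, as the interface text tells. Shift numbers are shares of 0.04 m and turn numbers shares of 90 degrees, none past 1 either way. Its arguments: {"type":"object","properties":{"steps":{"type":"array","items":{"type":"array"}}},"required":["steps"]}

```bash
mkdir -p pics; ls
python3 - <<'E'
from rig import *
import cv2
for n in("scene","top"):
    f=grab_frame(n); cv2.imwrite(f"pics/{n}0.png",f[:,:,::-1]); c=calibration(n); print(n,c)
s=observe();print(s)
E
```

```text
pics
scene {'K': array([[417.06924656,   0.        , 321.62638714],
       [  0.        , 417.06924656, 203.58683411],
       [  0.        ,   0.        ,   1.        ]]), 'k1': -0.025076428169570904, 'pose': array([[-0.06692161, -0.70195183,  0.70907343,  1.16004125],
       [ 0.99774698, -0.05045583,  0.04421724,  0.02692931],
       [ 0.00473852,  0.71043496,  0.70374691,  0.71480676],
       [ 0.        ,  0.        ,  0.        ,  1.        ]])}
top {'K': array([[367.09696571,   0.        , 316.48944674],
       [  0.        , 367.09696571, 193.67880131],
       [  0.        ,   0.        ,   1.        ]]), 'k1': -0.03862283959414257, 'pose': array([[ 0.00650095,  0.99086083, -0.13473142,  0.46210076],
       [-0.99993853,  0.00765154,  0.00802387,  0.01497554],
       [ 0.00898144,  0.13467097,  0.99084967,  0.96990433],
       [ 0.        ,  0.        ,  0.        ,  1.        ]])}
{'time': 0.1, 'qpos': array([-1.25452189e+00,  4.94110843e-01,  1.34602896e+00,  6.97936500e-06,
        1.30249410e+00, -9.54491184e-02]), 'qd': array([ 0.0011721 , -0.00076054, -0.00288546,  0.00063347, -0.00037499,
       -0.00213689]), 'tau': array([ 3.05786474e-03, -8.80241275e+01, -3.82542622e+01,  7.12743751e-02,
        4.82894573e-02, -6.97348491e-05]), 'tcp_pos': array([ 0.25005478, -0.5724563 ,  0.21781785]), 'ee_rot': array([ 9.78885248e-01,  2.04409882e-01, -5.40230627e-05, -5.17826006e-04]), 'force': array([ 0.24190406,  0.01219094, -0.34358151]), 'moment': array([-0.01029722,  0.01141434,  0.0368398 ]), 'grasp_force': 0.0, 'grip_width': 1.0030729044367623}
```

View pics/scene0.png

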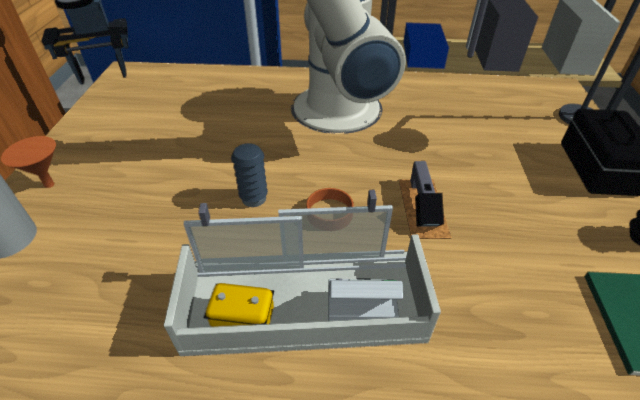

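View pics/top0.png

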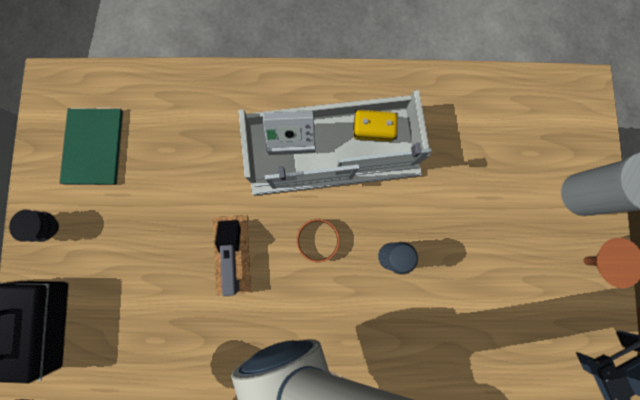

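The scene view shows the shelf front facing the robot. The yellow battery is in the right bay, the logger is in the left (+y) bay, and the left tab is at about (371,200). The top view shows the reader at about (228,258), the ring at (319,241), the cap at (398,257) and the port at about (289,134). Next I'll enlarge both.

Run:
```python
import cv2
a=cv2.imread('pics/top0.png')[85:310,200:440]; cv2.imwrite('pics/topc.png',cv2.resize(a,None,fx=2.6,fy=2.6,interpolation=cv2.INTER_CUBIC))
a=cv2.imread('pics/scene0.png')[135:360,160:470]; cv2.imwrite('pics/scc.png',cv2.resize(a,None,fx=2.5,fy=2.5,interpolation=cv2.INTER_CUBIC))
```

```text
(no output)
```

View pics/topc.png

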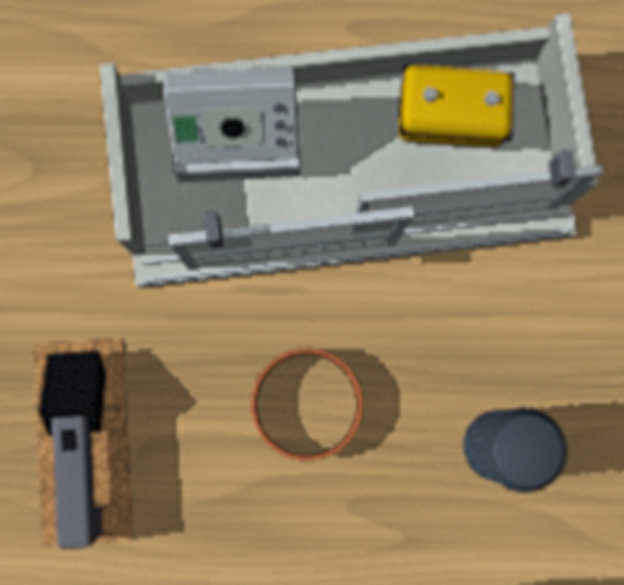

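View pics/scc.png

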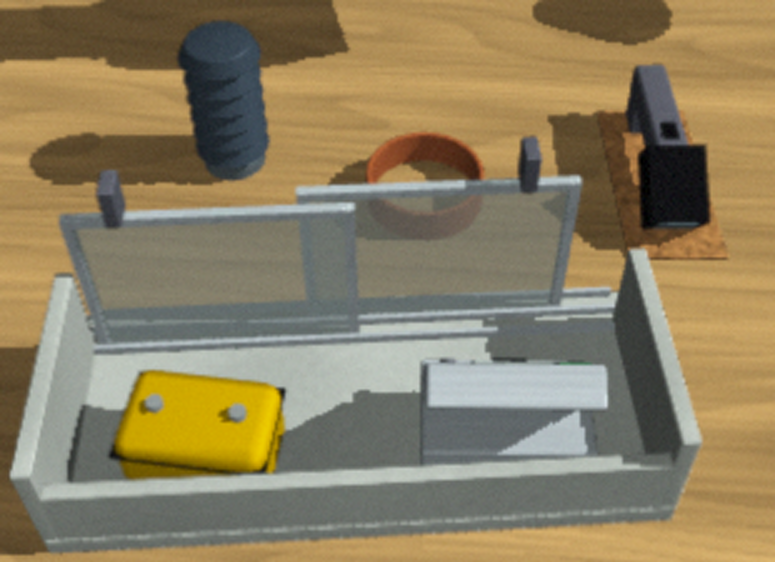

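The top crop gives the port at about (232,128), shelf top corners at (103,67) and (567,14), mat corners at (34,342), (126,338), (131,537) and (43,543), and the left tab at (212,222). The scene crop gives the tab top at (530,140) and shelf back corners at (13,475), (698,440), (50,549) and (672,515). I'll fit the poses from these.

```bash
cat > h.py <<'E'
import numpy as np, cv2
from scipy.optimize import least_squares
from rig import *
def proj(c,P):
    P=np.atleast_2d(P); T=np.linalg.inv(c['pose']); q=P@T[:3,:3].T+T[:3,3]
    s=np.c_[q[:,0]/-q[:,2],-q[:,1]/-q[:,2]]; s=s*(1+c['k1']*(s**2).sum(1,keepdims=True))
    return s@np.diag([c['K'][0,0],c['K'][1,1]])+c['K'][:2,2]
def tri(obs):  # [(cal,pix)]
    r=least_squares(lambda p:np.concatenate([proj(c,p)[0]-u for c,u in obs]),[.5,0,.1]); return r.x,np.abs(r.fun).max()
def onz(c,u,z):
    r=least_squares(lambda p:proj(c,[p[0],p[1],z])[0]-u,[.5,0]); return np.r_[r.x,z]
def se2(v,P):
    P=np.atleast_2d(P).astype(float); c,s=np.cos(v[2]),np.sin(v[2])
    return np.c_[v[0]+c*P[:,0]-s*P[:,1],v[1]+s*P[:,0]+c*P[:,1],P[:,2]]
def fit(obs): # [(cal,pix,model)]
    f=lambda v:np.concatenate([proj(c,se2(v,m))[0]-u for c,u,m in obs])
    r=least_squares(f,[.5,0,0],loss='soft_l1'); return r.x,np.round(f(r.x).reshape(-1,2),1)
tp=lambda x,y:np.array([200+x/2.6,85+y/2.6]); sp=lambda x,y:np.array([160+x/2.5,135+y/2.5])
E
python3 - <<'E'
from h import *
T,S=calibration('top'),calibration('scene'); np.set_printoptions(precision=4,suppress=True)
o=[(T,tp(103,67),(.1,.225,.11)),(T,tp(567,14),(.1,-.225,.11)),(T,tp(597,172),(-.1,-.225,.11)),(T,tp(139,284),(-.1,.225,0)),
(S,sp(50,549),(.1,-.225,0)),(S,sp(672,515),(.1,.225,0)),(S,sp(13,475),(.1,-.225,.11)),(S,sp(698,440),(.1,.225,.11)),(S,sp(54,278),(-.1,-.225,.11)),(S,sp(643,250),(-.1,.225,.11))]
v,e=fit(o);print('shelf',v,e.tolist())
R=lambda p:np.linalg.solve(np.array([[np.cos(v[2]),-np.sin(v[2])],[np.sin(v[2]),np.cos(v[2])]]),p[:2]-v[:2])
for n,a,b in(('Ltab',tp(211,216),sp(531,141)),('Rtab',tp(563,154),sp(108,175)),('handle rear',tp(75.5,546),sp(652,67)),('loggerbackL',tp(165,71),sp(606,367)),('loggerbackR',tp(294,67),sp(423,363)),('cap top',tp(529,450),sp(219,43)),('ring top',tp(307,403),sp(426,163))):
    p,r=tri([(T,a),(S,b)]);print(n,p,r,'shelf',R(p))
m,e=fit([(T,tp(34,342),(.1,.045,.004)),(T,tp(126,338),(.1,-.045,.004)),(T,tp(131,537),(-.1,-.045,.004)),(T,tp(43,543),(-.1,.045,.004)),(S,sp(626,258),(.1,-.045,.004)),(S,sp(728,258),(.1,.045,.004)),(S,sp(602,114),(-.1,-.045,.004))])
print('mat',m,e.tolist())
for z in(.064,.068,.072):
    r,e=fit([(T,tp(59,547),(-.1,.016,z)),(T,tp(92,545),(-.1,-.016,z)),(T,tp(54,418),(.025,.016,z)),(T,tp(90,418),(.025,-.016,z)),(S,sp(640,68),(-.1,-.016,z)),(S,sp(664,66),(-.1,.016,z))])
    print('reader',z,r,e.tolist())
for z in(.08,.09,.1):
    p=onz(T,tp(232,128),z);print('port',p,R(p))
E
```

```text
shelf [ 0.7158 -0.0339  0.1286] [[-1.9, -1.6], [0.7, -1.6], [2.6, 16.0], [-0.6, 1.3], [-0.1, 1.6], [0.1, 1.4], [-1.6, 0.1], [2.2, -0.3], [3.1, -14.9], [-2.3, -13.5]]
Ltab [0.6185 0.0829 0.2139] 0.20822489764316288 shelf [-0.0815  0.1283]
Rtab [ 0.6731 -0.2047  0.2137] 0.4653644013820326 shelf [-0.0642 -0.1639]
handle rear [0.3373 0.2194 0.0615] 0.9662238508998939 shelf [-0.3428  0.2997]
loggerbackL [0.763  0.1334 0.1522] 0.32095488489750323 shelf [0.0683 0.1599]
loggerbackR [0.7678 0.0162 0.1519] 0.5681596375644062 shelf [0.058 0.043]
cap top [ 0.4307 -0.1862  0.1409] 0.5269783908984209 shelf [-0.3022 -0.1145]
ring top [0.471  0.0035 0.0433] 0.313967838443034 shelf [-0.238   0.0685]
mat [0.4352 0.227  0.0673] [[0.3, -0.5], [-1.0, -1.0], [-0.0, -0.0], [-1.1, -0.3], [0.3, -0.5], [-0.6, -0.4], [-1.9, -1.9]]
reader 0.064 [0.4361 0.2231 0.054 ] [[-0.7, 0.4], [-0.2, 0.6], [0.3, -2.2], [-0.5, -2.8], [-3.2, -1.5], [0.1, -0.5]]
reader 0.068 [0.437  0.2222 0.0531] [[-0.8, 0.3], [-0.2, 0.5], [0.3, -2.6], [-0.4, -3.2], [-3.2, -2.6], [0.1, -1.6]]
reader 0.072 [0.4377 0.2213 0.0524] [[-0.9, 0.2], [-0.2, 0.4], [0.3, -2.8], [-0.4, -3.4], [-3.3, -3.7], [0.1, -2.7]]
port [0.7327 0.077  0.08  ] [0.031  0.1078]
port [0.7297 0.0763 0.09  ] [0.0279 0.1075]
port [0.7267 0.0756 0.1   ] [0.0248 0.1071]
```

Run:
```python
from h import *
T,S=calibration('top'),calibration('scene'); np.set_printoptions(precision=4,suppress=True)
o=[(T,tp(103,67),(.1,.225,.11)),(T,tp(567,14),(.1,-.225,.11)),(T,tp(139,284),(-.1,.225,0)),(T,tp(575,234),(-.1,-.225,0)),
(S,sp(50,549),(.1,-.225,0)),(S,sp(672,515),(.1,.225,0)),(S,sp(13,475),(.1,-.225,.11)),(S,sp(698,440),(.1,.225,.11))]
v,e=fit(o);print('shelf',v,e.tolist())
R=lambda p:np.linalg.solve(np.array([[np.cos(v[2]),-np.sin(v[2])],[np.sin(v[2]),np.cos(v[2])]]),p[:2]-v[:2])
for n,a,b in(('Ltab',tp(212,226),sp(531,141)),('Rtab',tp(563,163),sp(108,175))):
    p,r=tri([(T,a),(S,b)]);print(n,p,r,'shelf',R(p)); p=onz(T,a,.205);print(p,R(p)); p=onz(S,b,.205);print(p,R(p))
f=lambda L:[print(n,onz(c,u,.14),R(onz(c,u,.14))) for n,c,u in L]
f([('bL',T,tp(165,70)),('bR',T,tp(294,67)),('fL',T,tp(168,107)),('fR',T,tp(297,101)),('SbR',S,sp(427,409)),('SbL',S,sp(606,407)),('SfR',S,sp(422,363)),('SfL',S,sp(606,367))])
f([('DoorL',T,tp(170,240)),('DoorR',T,tp(412,211))])
for x,y in((178,175),(299,172)):
    p=onz(T,tp(x,y),.06);print('front low',p,R(p))
```

```text
shelf [ 0.7142 -0.0348  0.1297] [[-1.6, -0.9], [1.0, -1.1], [-0.2, 1.9], [-1.6, 1.0], [-0.3, 0.8], [-0.5, 0.4], [-1.8, -0.6], [1.5, -1.3]]
Ltab [0.6116 0.0831 0.2075] 0.10142494511461564 shelf [-0.0865  0.1303]
[0.6121 0.0832 0.205 ] [-0.086   0.1302]
[0.6089 0.0836 0.205 ] [-0.0891  0.131 ]
Rtab [ 0.6673 -0.2069  0.2076] 0.8195506268415329 shelf [-0.0688 -0.1646]
[ 0.6677 -0.2059  0.205 ] [-0.0683 -0.1636]
[ 0.6645 -0.2094  0.205 ] [-0.0718 -0.1667]
bL [0.7684 0.1345 0.14  ] [0.0756 0.1609]
bR [0.7722 0.0176 0.14  ] [0.0643 0.0445]
fL [0.7336 0.1308 0.14  ] [0.0406 0.1617]
fR [0.7402 0.0146 0.14  ] [0.0321 0.0457]
SbR [0.7946 0.0198 0.14  ] [0.0867 0.0438]
SbL [0.7852 0.134  0.14  ] [0.0923 0.1582]
SfR [0.7596 0.0147 0.14  ] [0.0514 0.0432]
SfL [0.7544 0.1361 0.14  ] [0.0619 0.1643]
DoorL [0.612  0.1258 0.14  ] [-0.0806  0.1725]
DoorR [ 0.6398 -0.0883  0.14  ] [-0.0807 -0.0434]
front low [0.6909 0.1303 0.06  ] [-0.0017  0.1668]
front low [0.6949 0.0121 0.06  ] [-0.0131  0.049 ]
```

Call:
arm_command --steps '[[[0,0,-0.6],[0,0,0.09],-1],[[0,0,-0.6],[0,0,0.09],-1],[[0,0,0],[0,0,0],-1]]'

```text
time: 0.48
tcp_pos: [0.2504, -0.5734, 0.2677]
ee_rot: [0.998, 0.064, 0.0, 0.001]
force: [-0.1, 0.3, -0.6]
grip_width: 0.702
grasp_force: 0.0
```

```bash
cat >> h.py <<'E'
from scipy.spatial.transform import Rotation as Ro
def need(p,yaw=None):
    s=observe(); M=Ro.from_quat(s['ee_rot']).as_matrix(); d=M.T@(np.array(p)-s['tcp_pos'])/.04
    y=np.arctan2(M[1,0],M[0,0]); print('t',round(s['time'],2),'tcp',s['tcp_pos'].round(4),'yaw',round(y,4),'tilt',M[:,2].round(3),'shares',d.round(3),'turn z', None if yaw is None else round((y-yaw)/(np.pi/2),3),'w',round(s['grip_width'],3),'F',s['force'].round(1),'gf',round(float(s['grasp_force']),1))
E
python3 -c "
from h import *
need([.6065,.118,.27],.1297)"
```

```text
t 0.47 tcp [ 0.2504 -0.5734  0.2677] yaw 0.1282 tilt [ 0.001 -0.002 -1.   ] shares [ 11.039 -16.006  -0.092] turn z -0.001 w 0.702 F [-0.1  0.3 -0.6] gf 0.0
```

Call:
arm_command --steps '[[[0.6,-0.9,0],[0,0,0],-1],[[0.6,-0.9,0],[0,0,0],-1],[[0.6,-0.9,0],[0,0,0],-1],[[0.6,-0.9,0],[0,0,0],-1],[[0.6,-0.9,0],[0,0,0],-1],[[0.6,-0.9,0],[0,0,0],-1],[[0.6,-0.9,0],[0,0,0],-1],[[0.6,-0.9,0],[0,0,0],-1],[[0.6,-0.9,0],[0,0,0],-1],[[0.6,-0.9,0],[0,0,0],-1],[[0.6,-0.9,0],[0,0,0],-1],[[0.6,-0.9,0],[0,0,0],-1],[[0.6,-0.9,0],[0,0,0],-1],[[0.6,-0.9,0],[0,0,0],-1],[[0.6,-0.9,0],[0,0,0],-1],[[0.6,-0.9,0],[0,0,0],-1],[[0.6,-0.8,0],[0,0,0],-1],[[0.6,-0.8,0],[0,0,0],-1],[[0,0,0],[0,0,0],-1],[[0,0,0],[0,0,0],-1]]'

```text
time: 2.98
tcp_pos: [0.5956, 0.1173, 0.2653]
ee_rot: [0.998, 0.065, -0.001, 0.0]
force: [-0.3, -0.5, 0.2]
grip_width: 0.004
grasp_force: 0.0
```

```bash
python3 -c "
from h import *
need([.6065,.118,.205],.1297)
c=calibration('wrist');print(c['pose'].round(3).tolist(),proj(c,[[.727,.0757,.1],[.611,.083,.205]]))
cv2.imwrite('pics/w1.png',grab_frame('wrist')[:,:,::-1])"
```

```text
t 2.98 tcp [0.5956 0.1173 0.2653] yaw 0.1308 tilt [-0.002 -0.    -1.   ] shares [0.276 0.018 1.508] turn z 0.001 w 0.004 F [-0.3 -0.5  0.2] gf 0.0
[[0.13, 0.963, 0.235, 0.661], [-0.992, 0.126, 0.031, 0.127], [0.0, -0.237, 0.971, 0.432], [0.0, 0.0, 0.0, 1.0]] [[369.75614037  68.83771703]
 [360.29376354 197.93294534]]
```

View pics/w1.png

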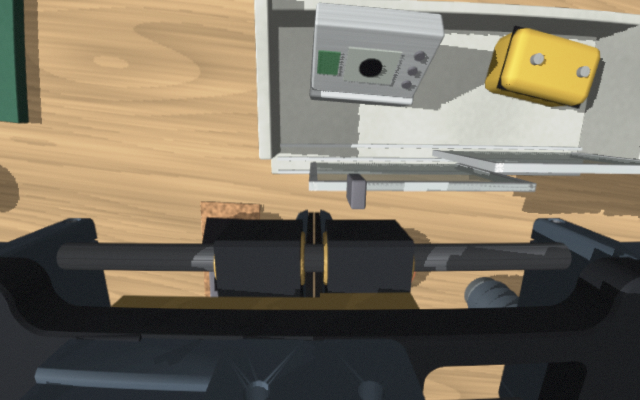

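The wrist view shows the port at (371,68) and the left tab top at about (357,194), with the fingers clear on its +y side. I'll lower and push.

Call:
arm_command --steps '[[[0.25,0,0.5],[0,0,0],-1],[[0,0,0.5],[0,0,0],-1],[[0,0,0.5],[0,0,0],-1],[[0,0,0],[0,0,0],-1],[[0,0.3,0],[0,0,0],-1],[[0,0.3,0],[0,0,0],-1],[[0,0.3,0],[0,0,0],-1],[[0,0.3,0],[0,0,0],-1],[[0,0.3,0],[0,0,0],-1],[[0,0.3,0],[0,0,0],-1],[[0,0.3,0],[0,0,0],-1],[[0,0.3,0],[0,0,0],-1],[[0,0.3,0],[0,0,0],-1],[[0,0.3,0],[0,0,0],-1],[[0,0.3,0],[0,0,0],-1],[[0,0.3,0],[0,0,0],-1],[[0,0.2,0],[0,0,0],-1],[[0,0,0],[0,0,0],-1]]'

```text
time: 5.28
tcp_pos: [0.6254, -0.0327, 0.2059]
ee_rot: [0.998, 0.064, -0.0, 0.0]
force: [-1.1, 0.6, -0.6]
grip_width: 0.002
grasp_force: 0.0
```

```bash
python3 -c "
from h import *
need([.63,-.061,.205],.1297)
c=calibration('wrist');T=calibration('top');
print(tri([(T,tp(232,128)),({**c,'pose':np.array([[0.13, 0.963, 0.235, 0.661], [-0.992, 0.126, 0.031, 0.127], [0.0, -0.237, 0.971, 0.432],[0,0,0,1]])},np.array([371,68.]))]))
p=grab_frame('top')[85:310,200:440];q=grab_frame('wrist')
cv2.imwrite('pics/w2.png',cv2.resize(np.vstack([q[:260,:500],cv2.resize(p,(500,260))[:,:]])[:,:,::-1],None,fx=1.1,fy=1.1))"
```

```text
t 5.28 tcp [ 0.6254 -0.0327  0.2059] yaw 0.1283 tilt [-0.001 -0.    -1.   ] shares [0.023 0.717 0.023] turn z -0.001 w 0.002 F [-1.1  0.6 -0.6] gf 0.0
(array([0.72740073, 0.07505083, 0.10109278]), np.float64(0.42221613368849376))
```

View pics/w2.png

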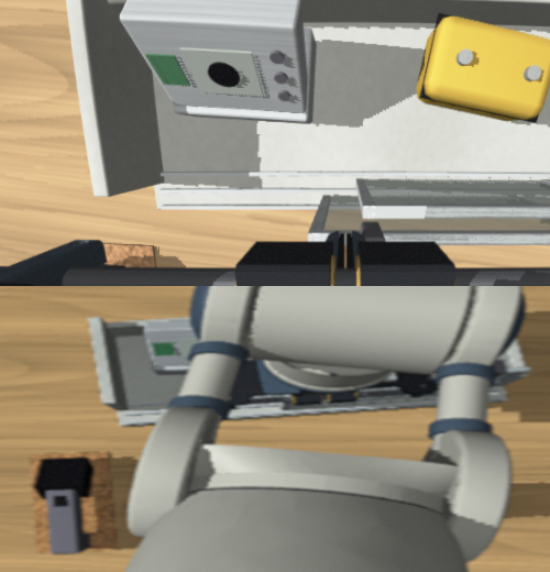

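The door is nearly open and the logger is undisturbed. The port now shows at wrist pixel (202,67.5). I'll finish the push gently.

Call:
arm_command --steps '[[[0,0.08,0],[0,0,0],-1],[[0,0.08,0],[0,0,0],-1],[[0,0.06,0],[0,0,0],-1],[[0,0,0],[0,0,0],-1]]'

```text
time: 5.88
tcp_pos: [0.6269, -0.0409, 0.2063]
ee_rot: [0.998, 0.064, 0.0, 0.0]
force: [-0.4, 1.4, 0.4]
grip_width: 0.007
grasp_force: 0.1
```

```bash
python3 -c "
from h import *
c=calibration('wrist');T=calibration('top');np.set_printoptions(precision=4,suppress=True)
need([.63,-.061,.205],.1297)
d={**c,'pose':c['pose'].copy()};M=Ro.from_quat(observe()['ee_rot']).as_matrix()
d['pose'][:3,3]+=np.array([.6254,-.0327,.2059])-observe()['tcp_pos']
e={**c,'pose':np.array([[0.13, 0.963, 0.235, 0.661], [-0.992, 0.126, 0.031, 0.127], [0.0, -0.237, 0.971, 0.432],[0,0,0,1]])}
print(tri([(T,tp(232,128)),(e,np.array([371,68.])),(d,np.array([202,67.5]))]))
print(tri([(e,np.array([371,68.])),(d,np.array([202,67.5]))]))
# logger yaw: front low silver edge ends in wrist2
for a,b in(((180,112),(307,122)),((123,10),(300,0))): 
  for z in(.05,.07,.14):
    p,q=[onz(d,np.array(u)/1.1,z) for u in(a,b)];print(z,p,q,np.arctan2(-(p-q)[0],(p-q)[1]),np.linalg.norm(p-q))
"
```

```text
t 5.88 tcp [ 0.6269 -0.0409  0.2063] yaw 0.1289 tilt [ 0. -0. -1.] shares [0.013 0.509 0.033] turn z -0.001 w 0.007 F [-0.4  1.4  0.4] gf 0.1
(array([0.7267, 0.076 , 0.1074]), np.float64(0.9263147392158828))
(array([0.7268, 0.0761, 0.1076]), np.float64(0.604211827275293))
0.05 [0.6964 0.1367 0.05  ] [0.7017 0.0144 0.05  ] 0.04323272455896076 0.12239471628709846
0.07 [0.6961 0.1268 0.07  ] [0.701  0.0121 0.07  ] 0.043232724558961405 0.11481324349875759
0.14 [0.6949 0.0921 0.14  ] [0.6987 0.0039 0.14  ] 0.0432327245589603 0.08827808873956425
0.05 [0.7817 0.1935 0.05  ] [0.8065 0.0319 0.05  ] 0.15280332512697886 0.1635296868528074
0.07 [0.776  0.1801 0.07  ] [0.7994 0.0285 0.07  ] 0.15280332512692557 0.15340019835387764
0.14 [0.7563 0.1331 0.14  ] [0.7743 0.0165 0.14  ] 0.15280332512692568 0.11794698860760706
```

Call:
arm_command --steps '[[[0,0.1,0],[0,0,0],-1],[[0,0,0],[0,0,0],-1],[[0,-0.1,0],[0,0,0],-1],[[0,-0.1,-0.7],[0,0,0],-1],[[0,0,-0.8],[0,0,0],-1],[[-0.4,-0.6,-0.2],[0,0,0.03],0],[[-0.8,-0.9,0],[0,0,0],1],[[-0.8,-0.9,0],[0,0,0],1],[[-0.8,-0.9,0],[0,0,0],1],[[-0.8,-0.9,0],[0,0,0],1],[[-0.8,-0.9,0],[0,0,0],1],[[-0.8,-0.8,0],[0,0,0],1],[[-0.6,-0.4,0],[0,0,0],1],[[0,0,0],[0,0,0],1],[[0,0,0],[0,0,0],1]]'

```text
time: 7.75
tcp_pos: [0.3739, 0.1946, 0.2745]
ee_rot: [0.999, 0.041, 0.0, -0.0]
force: [0.2, 0.1, -0.4]
grip_width: 0.999
grasp_force: 0.0
```

```bash
python3 -c "
from h import *
need([.37,.22,.25],.055)
c=calibration('wrist');print(c['pose'].tolist())
q=grab_frame('wrist');cv2.imwrite('pics/w3.png',q[:,:,::-1])
print(proj(c,[[.7268,.0757,.104]]))"
```

```text
t 7.75 tcp [0.3739 0.1946 0.2745] yaw 0.0823 tilt [ 0.001  0.    -1.   ] shares [-0.046 -0.64   0.613] turn z 0.017 w 0.999 F [ 0.2  0.1 -0.4] gf 0.0
[[0.08142512761118308, 0.968777783284809, 0.23417846870981243, 0.43959056468239815], [-0.9966794373611978, 0.0790941534350628, 0.01934461252534051, 0.20085954184751034], [0.00021848310548100428, -0.23497600197926766, 0.9720011475090811, 0.44156719577162196], [0.0, 0.0, 0.0, 1.0]]
[[ 463.9087494  -155.05333574]]
```

View pics/w3.png

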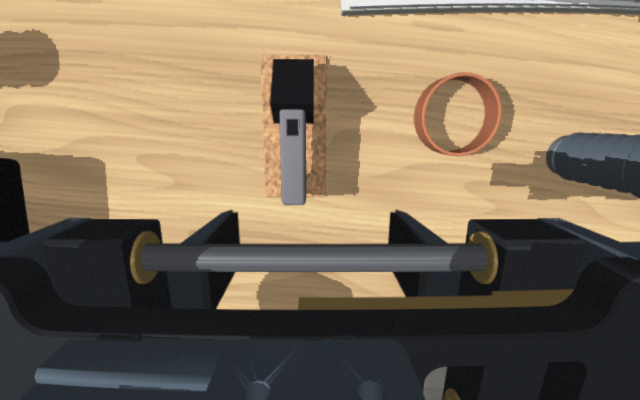

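The wrist view shows the reader handle from (293,109) to its rear at (293,205). The mat corners are at about (262,55), (327,55), (327,195) and (266,196).

```bash
python3 -c "
from h import *
np.set_printoptions(precision=4,suppress=True)
c=calibration('wrist');T=calibration('top');S=calibration('scene');A=np.array
print(tri([(T,tp(75.5,546)),(c,A([293,205.])),(S,sp(652,67))]),tri([(T,tp(75.5,546)),(c,A([293,205.]))]))
for z in (.064,.068):
  print('reader',fit([(T,tp(59,547),(-.1,.016,z)),(T,tp(92,545),(-.1,-.016,z)),(c,A([281,205]),(-.1,.016,z)),(c,A([305,205]),(-.1,-.016,z)),(c,A([280,109]),(.025,.016,z)),(c,A([306,109]),(.025,-.016,z)),(T,tp(54,418),(.025,.016,z)),(T,tp(90,418),(.025,-.016,z))]))
z=.004
print('mat',fit([(T,tp(34,342),(.1,.045,z)),(T,tp(126,338),(.1,-.045,z)),(T,tp(131,537),(-.1,-.045,z)),(T,tp(43,543),(-.1,.045,z)),(c,A([262,55]),(.1,.045,z)),(c,A([327,55]),(.1,-.045,z)),(c,A([327,195]),(-.1,-.045,z)),(c,A([266,196]),(-.1,.045,z))]))
"
```

```text
(array([0.3365, 0.2195, 0.0611]), np.float64(0.977264844451156)) (array([0.335 , 0.2195, 0.055 ]), np.float64(0.5110075204051441))
reader (array([0.4346, 0.2253, 0.0663]), array([[-1.2,  1.1],
       [-0.6,  1.1],
       [ 0.3,  1.5],
       [ 0.6,  1.8],
       [ 0.3, -1.1],
       [ 0.4, -0.8],
       [-0.8, -1.5],
       [-1.6, -2.2]]))
reader (array([0.4347, 0.225 , 0.0665]), array([[-1.5,  1.3],
       [-0.8,  1.3],
       [ 0.2,  2.3],
       [ 0.8,  2.6],
       [ 0.2, -1.3],
       [ 0.6, -1. ],
       [-1. , -1.5],
       [-1.8, -2.3]]))
mat (array([0.4343, 0.2262, 0.0798]), array([[ 0.1,  0.1],
       [-1.2, -0.8],
       [ 0.7,  0.1],
       [-0.4,  0.3],
       [-0.1, -0.4],
       [ 0.5, -0.5],
       [-1. ,  1.4],
       [ 0.6,  0.3]]))
```

```bash
python3 -c "
from h import *
need([.4147,.2237,.055],.067)"
```

```text
t 7.8 tcp [0.3741 0.1944 0.2744] yaw 0.0816 tilt [ 0.001  0.    -1.   ] shares [ 1.067 -0.647  5.487] turn z 0.009 w 0.994 F [ 0.4 -0.6 -0.5] gf 0.0
```

Call:
arm_command --steps '[[[0.55,-0.33,0.5],[0,0,0.01],1],[[0.52,-0.32,0.8],[0,0,0],1],[[0,0,0.8],[0,0,0],1],[[0,0,0.8],[0,0,0],1],[[0,0,0.8],[0,0,0],1],[[0,0,0.8],[0,0,0],1],[[0,0,0.5],[0,0,0],1],[[0,0,0.45],[0,0,0],1],[[0,0,0],[0,0,0],1],[[0,0,0],[0,0,0],1]]'

```text
time: 9.05
tcp_pos: [0.4148, 0.2236, 0.0567]
ee_rot: [0.999, 0.033, 0.0, -0.0]
force: [0.3, 0.8, 0.2]
grip_width: 1.003
grasp_force: 0.0
```

```bash
python3 -c "
from h import *
need([.4147,.2237,.055],.067)"
```

```text
t 9.05 tcp [0.4148 0.2236 0.0567] yaw 0.0656 tilt [ 0.  0. -1.] shares [-0.003 -0.003  0.043] turn z -0.001 w 1.003 F [0.3 0.8 0.2] gf 0.0
```

Call:
arm_command --steps '[[[0,0,0],[0,0,0],-1],[[0,0,0],[0,0,0],-1],[[0,0,0],[0,0,0],-1],[[0,0,0],[0,0,0],-1],[[0,0,0],[0,0,0],-1],[[0,0,0],[0,0,0],-1],[[0,0,-0.2],[0,0,0],-1],[[0,0,-0.4],[0,0,0],-1],[[0,0,-0.6],[0,0,0],-1],[[0,0,0],[0,0,0],-1]]'

```text
time: 10.3
tcp_pos: [0.415, 0.2241, 0.1058]
ee_rot: [0.999, 0.033, 0.001, -0.0]
force: [-0.4, -0.5, -2.1]
grip_width: 0.345
grasp_force: 29.9
```

```bash
python3 -c "
from h import *
need([.4147,.2237,.055],.067)
c=calibration('wrist');print(c['pose'].tolist())
q=grab_frame('wrist');s=grab_frame('scene')[100:300,300:500]
cv2.imwrite('pics/w4.png',np.hstack([q,cv2.resize(s,(400,400))])[:,200:,::-1])"
```

```text
t 10.3 tcp [0.415  0.2241 0.1058] yaw 0.0662 tilt [ 0.003  0.001 -1.   ] shares [-0.011  0.009  1.269] turn z -0.0 w 0.345 F [-0.4 -0.5 -2.1] gf 29.9
[[0.06548751195488414, 0.9703478000753327, 0.23267258684021985, 0.48040387212473684], [-0.997853183043819, 0.06383213428703972, 0.014645262772615023, 0.229091984338451], [-0.0006409892951656377, -0.233132163206457, 0.9724448486219671, 0.27293995642423086], [0.0, 0.0, 0.0, 1.0]]
```

View pics/w4.png

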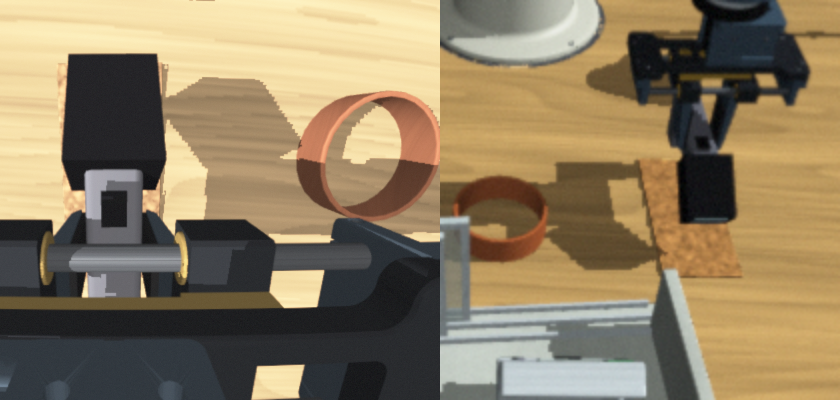

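The reader is held level. The wrist picture has the head's front edge at about y=54 and its rear-top crease at about y=161, centred at x≈313. I'll check the in-hand offset and compute the aim pose.

```bash
python3 -c "
from h import *
np.set_printoptions(precision=4,suppress=True)
c=calibration('wrist');s=observe();M=Ro.from_quat(s['ee_rot']).as_matrix()
f=lambda dx,P:s['tcp_pos']+(np.array(P)*[1,-1,-1]+[.02+dx,0,.0527])@M.T
for dx in(-.005,0,.005): print(dx,proj(c,[f(dx,p) for p in((.0852,.026,.0327),(.0852,-.026,.0327),(.0274,.026,.0723),(.0274,-.026,.0723))]).tolist())
port=np.array([.7268,.0757,.104]);yaw=.045
u=np.array([np.cos(.6)*np.cos(yaw),np.cos(.6)*np.sin(yaw),-np.sin(.6)])
nose=port-.06*u; R=Ro.from_euler('z',yaw).as_matrix()
ro=nose-R@[.0739,0,.0165]; t=ro+R@[-.02,0,.0527]; print('reader',ro,'tcp',t); need(t,yaw)
print('shelf frame tcp',Ro.from_euler('z',-.1297).as_matrix()@(t-[.7142,-.0348,0]))
"
```

```text
-0.005 [[270.92370507476215, 67.1934468147704], [358.9146349662391, 67.14920644732678], [263.4427972319388, 174.52185808527258], [367.05721965236387, 174.45102780618592]]
0 [[270.68740525936573, 58.22067001142025], [359.1532062826054, 58.17776313701714], [263.05222351476107, 164.58587349619472], [367.4588600886155, 164.5166089263072]]
0.005 [[270.45295385691344, 49.16571464835732], [359.3896795978541, 49.124205967861315], [262.66137422393217, 154.50164325653867], [367.86056548081933, 154.43404444005523]]
reader [0.6035 0.0701 0.1214] tcp [0.5835 0.0692 0.1741]
t 10.4 tcp [0.4141 0.2237 0.1042] yaw 0.0662 tilt [ 0.  0. -1.] shares [ 3.972  4.132 -1.745] turn z 0.013 w 0.35 F [ 0.2  0.2 -3.6] gf 29.9
shelf frame tcp [-0.1161  0.1201  0.1741]
```

Call:
arm_command --steps '[[[0,0.2,-0.4],[0,0,0],-1],[[0,0.4,-0.5],[0,0,0.013],-1],[[0.2,0.5,-0.5],[0,0,0],-1],[[0.4,0.5,-0.5],[0,0,0],-1],[[0.4,0.5,0],[0,0,0],-1],[[0.4,0.5,0],[0,0,0],-1],[[0.4,0.5,0],[0,0,0],-1],[[0.4,0.5,0],[0,0,0],-1],[[0.4,0.4,0],[0,0,0],-1],[[0.4,0.1,0],[0,0,0],-1],[[0.4,0,0],[0,0,0],-1],[[0.3,0,0],[0,0,0],-1],[[0.2,0,0],[0,0,0],-1],[[0,0,0],[0,0,0],-1],[[0,0,0],[0,0,0],-1]]'

```text
time: 12.28
tcp_pos: [0.5775, 0.0672, 0.1803]
ee_rot: [1.0, 0.023, -0.0, -0.0]
force: [-0.0, -0.4, -2.5]
grip_width: 0.351
grasp_force: 29.9
```

```bash
python3 -c "
from h import *
need([.5825,.0692,.1741],.045)
c=calibration('wrist');print(c['pose'].tolist(), proj(c,[[.7268,.0757,.104]]))
q=grab_frame('wrist')[:300,100:];s=grab_frame('scene')[130:330,260:460]
cv2.imwrite('pics/w5.png',np.hstack([q,cv2.resize(s,(260,300))])[:,:,::-1])"
```

```text
t 12.28 tcp [0.5775 0.0672 0.1803] yaw 0.046 tilt [-0.001  0.    -1.   ] shares [ 0.127 -0.045  0.154] turn z 0.001 w 0.351 F [-0.  -0.4 -2.5] gf 29.9
[[0.04523195997911444, 0.9706958680534841, 0.23601610440886822, 0.6435338029488425], [-0.9989764966615068, 0.04391124487656496, 0.01085180589993133, 0.0710493941744108], [0.00017004219247103788, -0.2362653895882348, 0.9716885492627612, 0.34720794121062776], [0.0, 0.0, 0.0, 1.0]] [[312.3569756   11.77299534]]
```

View pics/w5.png

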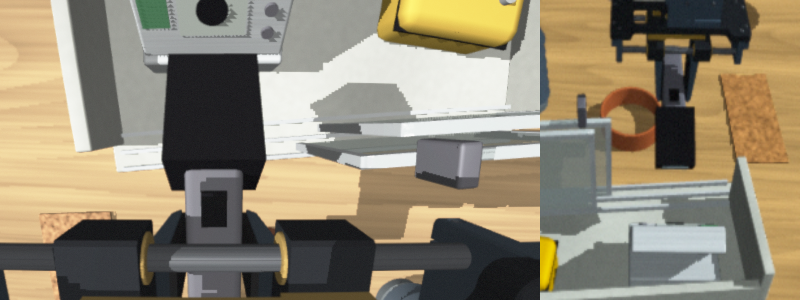

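The port is at (312,9), against a predicted (312,12), and the head is in line with it. I'll make the last correction and hold.

Call:
arm_command --steps '[[[0.15,-0.03,0.15],[0,0,0],-1],[[0,0,0],[0,0,0],-1],[[0,0,0],[0,0,0],-1],[[0,0,0],[0,0,0],-1],[[0,0,0],[0,0,0],-1],[[0,0,0],[0,0,0],-1],[[0,0,0],[0,0,0],-1],[[0,0,0],[0,0,0],-1],[[0,0,0],[0,0,0],-1],[[0,0,0],[0,0,0],-1],[[0,0,0],[0,0,0],-1],[[0,0,0],[0,0,0],-1],[[0,0,0],[0,0,0],-1],[[0,0,0],[0,0,0],-1],[[0,0,0],[0,0,0],-1],[[0,0,0],[0,0,0],-1],[[0,0,0],[0,0,0],-1],[[0,0,0],[0,0,0],-1],[[0,0,0],[0,0,0],-1],[[0,0,0],[0,0,0],-1]]'

```text
time: 14.88
tcp_pos: [0.584, 0.0685, 0.1743]
ee_rot: [1.0, 0.023, 0.0, -0.0]
force: [0.6, -0.3, -2.6]
grip_width: 0.346
grasp_force: 29.9
```

```bash
python3 -c "
from h import *
np.set_printoptions(precision=4,suppress=True)
need([.4148,.2237,.062],.067)
c=calibration('wrist');q=cv2.cvtColor(grab_frame('wrist'),cv2.COLOR_RGB2GRAY);print(proj(c,[[.7268,.0757,.104]]))
n,l,st,ce=cv2.connectedComponentsWithStats((q[:45,250:380]<40).astype('uint8'))
print(st,ce)
T=calibration('top');e={**c,'pose':np.array([[0.13, 0.963, 0.235, 0.661], [-0.992, 0.126, 0.031, 0.127], [0.0, -0.237, 0.971, 0.432],[0,0,0,1]])}
f={**c,'pose':np.array([[0.04523195997911444, 0.9706958680534841, 0.23601610440886822, 0.6435338029488425], [-0.9989764966615068, 0.04391124487656496, 0.01085180589993133, 0.0710493941744108], [0.00017004219247103788, -0.2362653895882348, 0.9716885492627612, 0.34720794121062776],[0,0,0,1]])}
A=np.array;print(tri([(T,tp(232,128)),(e,A([371,68.])),(f,A([312,9.]))]))
"
```

```text
t 14.88 tcp [0.584  0.0685 0.1743] yaw 0.0458 tilt [ 0.  0. -1.] shares [-4.047 -4.068  2.808] turn z -0.014 w 0.346 F [ 0.6 -0.3 -2.6] gf 29.9
[[313.751   18.4432]]
[[   0    0  130   45 5119]
 [  48    2   31   30  731]] [[64.7058 22.747 ]
 [63.0588 16.7688]]
(array([0.7261, 0.076 , 0.1104]), np.float64(1.036078168169098))
```

Held for 2.4 s with about 5 mm of worst-case error against the 12 mm tolerance. Now I'll return the reader along the reverse path.

Call:
arm_command --steps '[[[-0.2,0,-0.1],[0,0,0],-1],[[-0.4,0,-0.2],[0,0,0],-1],[[-0.4,0,0],[0,0,0],-1],[[-0.4,-0.2,0],[0,0,0],-1],[[-0.5,-0.5,0],[0,0,0],-1],[[-0.5,-0.6,0],[0,0,0],-1],[[-0.5,-0.6,0],[0,0,0],-1],[[-0.5,-0.6,0],[0,0,0],-1],[[-0.4,-0.6,0.4],[0,0,-0.014],-1],[[-0.2,-0.6,0.5],[0,0,0],-1],[[0,-0.3,0.5],[0,0,0],-1],[[0,0,0.5],[0,0,0],-1],[[0,0,0.4],[0,0,0],-1],[[0,0,0],[0,0,0],-1],[[0,0,0],[0,0,0],-1]]'

```text
time: 16.8
tcp_pos: [0.4159, 0.221, 0.095]
ee_rot: [0.999, 0.034, 0.0, -0.0]
force: [-0.1, 0.6, -1.7]
grip_width: 0.352
grasp_force: 29.9
```

```bash
python3 -c "
from h import *
need([.4148,.2237,.0575],.067)"
```

```text
t 16.8 tcp [0.4159 0.221  0.095 ] yaw 0.0679 tilt [ 0.001  0.    -1.   ] shares [-0.024 -0.07   0.938] turn z 0.001 w 0.352 F [-0.1  0.6 -1.7] gf 29.9
```

Call:
arm_command --steps '[[[0,-0.07,0.3],[0,0,0],-1],[[0,0,0.3],[0,0,0],-1],[[0,0,0.2],[0,0,0],-1],[[0,0,0.1],[0,0,0],-1],[[0,0,0.05],[0,0,0],-1],[[0,0,0],[0,0,0],-1]]'

```text
time: 17.55
tcp_pos: [0.4159, 0.2238, 0.0566]
ee_rot: [0.999, 0.034, 0.0, -0.0]
force: [-1.0, 0.8, 0.9]
grip_width: 0.35
grasp_force: 30.0
```

```bash
python3 -c "
from h import *
need([.4148,.2237,.0565],.067)"
```

```text
t 17.55 tcp [0.4159 0.2238 0.0566] yaw 0.0679 tilt [ 0.  0. -1.] shares [-0.027 -0.     0.001] turn z 0.001 w 0.35 F [-1.   0.8  0.9] gf 30.0
```

Call:
arm_command --steps '[[[0,0,0],[0,0,0],0],[[0,0,0],[0,0,0],0.5],[[0,0,0],[0,0,0],1],[[0,0,0],[0,0,0],1],[[0,0,0],[0,0,0],1],[[0,0,-0.2],[0,0,0],1],[[0,0,-0.5],[0,0,0],1],[[0,0,-0.8],[0,0,0],1],[[0,0,-1],[0,0,0],1],[[0,0,-1],[0,0,0],1],[[0,0,-1],[0,0,0],0],[[0,0,-0.5],[0,0,-0.04],-1],[[0,0,0],[0,0,0],-1]]'

```text
time: 19.18
tcp_pos: [0.4164, 0.2238, 0.258]
ee_rot: [0.998, 0.065, 0.002, -0.0]
force: [0.1, -0.4, -0.5]
grip_width: 0.703
grasp_force: 0.0
```

```bash
python3 -c "
from h import *
need([.6344,-.0957,.265],.1297)
cv2.imwrite('pics/w6.png',np.vstack([grab_frame('wrist')[:230],cv2.resize(grab_frame('scene')[120:260,240:500],(640,345))])[:,:,::-1])"
```

```text
t 19.18 tcp [0.4164 0.2238 0.258 ] yaw 0.1308 tilt [ 0.003  0.001 -1.   ] shares [ 4.363  8.631 -0.168] turn z 0.001 w 0.703 F [ 0.1 -0.4 -0.5] gf 0.0
```

View pics/w6.png

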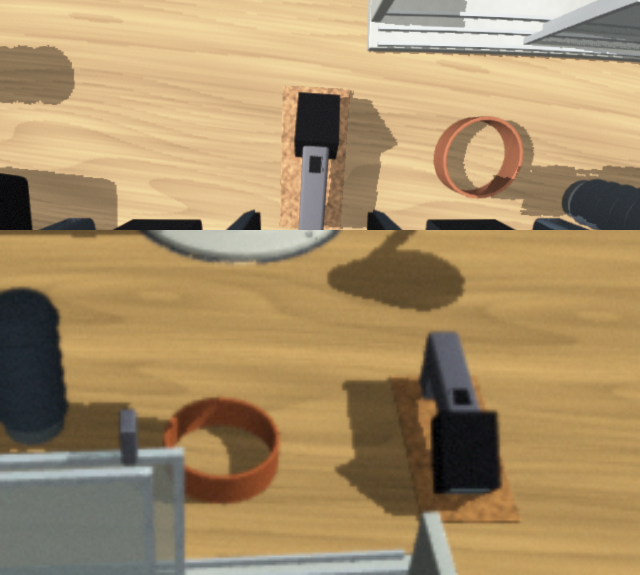

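The reader is upright on its mat and the tab top is at scene pixel (292,194). Next I'll move to the tab's -y side.

Call:
arm_command --steps '[[[0.36,0.72,-0.2],[0,0,0],-1],[[0.36,0.72,-0.2],[0,0,0],-1],[[0.36,0.72,0],[0,0,0],-1],[[0.36,0.72,0],[0,0,0],-1],[[0.36,0.72,0],[0,0,0],-1],[[0.36,0.72,0],[0,0,0],-1],[[0.36,0.72,0],[0,0,0],-1],[[0.36,0.72,0],[0,0,0],-1],[[0.36,0.72,0],[0,0,0],-1],[[0.36,0.72,0],[0,0,0],-1],[[0.36,0.72,0],[0,0,0],-1],[[0.36,0.72,0],[0,0,0],-1],[[0,0,0],[0,0,0],-1],[[0,0,0],[0,0,0],-1]]'

```text
time: 21.02
tcp_pos: [0.6315, -0.0961, 0.2712]
ee_rot: [0.998, 0.065, -0.001, -0.0]
force: [0.5, -0.0, 0.1]
grip_width: 0.005
grasp_force: 0.0
```

```bash
python3 -c "
from h import *
need([.6344,-.0957,.205],.1297)
print(onz(calibration('scene'),np.array([292,194.]),.205))"
```

```text
t 21.02 tcp [ 0.6315 -0.0961  0.2712] yaw 0.13 tilt [-0.002  0.001 -1.   ] shares [7.700e-02 1.000e-03 1.654e+00] turn z 0.0 w 0.005 F [ 0.5 -0.   0.1] gf 0.0
[ 0.62599108 -0.05925162  0.205     ]
```

Call:
arm_command --steps '[[[0.07,0,0.6],[0,0,0],-1],[[0,0,0.6],[0,0,0],-1],[[0,0,0.45],[0,0,0],-1],[[0,0,0],[0,0,0],-1],[[0,-0.3,0],[0,0,0],-1],[[0,-0.3,0],[0,0,0],-1],[[0,-0.3,0],[0,0,0],-1],[[0,-0.3,0],[0,0,0],-1],[[0,-0.3,0],[0,0,0],-1],[[0,-0.3,0],[0,0,0],-1],[[0,-0.3,0],[0,0,0],-1],[[0,-0.3,0],[0,0,0],-1],[[0,-0.3,0],[0,0,0],-1],[[0,-0.3,0],[0,0,0],-1],[[0,-0.3,0],[0,0,0],-1],[[0,-0.3,0],[0,0,0],-1],[[0,-0.3,0],[0,0,0],-1],[[0,-0.3,0],[0,0,0],-1],[[0,-0.3,0],[0,0,0],-1],[[0,0,0],[0,0,0],-1]]'

```text
time: 23.52
tcp_pos: [0.6109, 0.0833, 0.2061]
ee_rot: [0.998, 0.066, -0.001, -0.0]
force: [0.9, 0.1, -0.4]
grip_width: 0.004
grasp_force: 0.0
```

Call:
arm_command --steps '[[[0,-0.1,0],[0,0,0],-1],[[0,-0.1,0],[0,0,0],-1],[[0,-0.1,0],[0,0,0],-1],[[0,0,0],[0,0,0],-1]]'

```text
time: 24.02
tcp_pos: [0.6099, 0.0945, 0.2063]
ee_rot: [0.998, 0.065, -0.0, -0.0]
force: [0.2, -0.7, -0.2]
grip_width: 0.004
grasp_force: 0.0
```

```bash
python3 -c "
from h import *
s=observe();need([.6,.1,.205],.1297)
print(Ro.from_euler('z',-.1297).as_matrix()@(s['tcp_pos']-[.7142,-.0348,0]))"
```

```text
t 24.02 tcp [0.6099 0.0945 0.2063] yaw 0.1308 tilt [-0.  0. -1.] shares [-0.227 -0.169  0.033] turn z 0.001 w 0.004 F [ 0.2 -0.7 -0.2] gf 0.0
[-0.0867315   0.14170517  0.20630625]
```

Call:
arm_command --steps '[[[0,-0.08,0],[0,0,0],-1],[[0,-0.08,0],[0,0,0],-1],[[0,-0.06,0],[0,0,0],-1],[[0,0,0],[0,0,0],-1]]'

```text
time: 24.52
tcp_pos: [0.6087, 0.1032, 0.2064]
ee_rot: [0.998, 0.065, 0.0, -0.0]
force: [-0.7, 0.5, 0.5]
grip_width: 0.004
grasp_force: 0.0
```

Call:
arm_command --steps '[[[0,-0.06,0],[0,0,0],-1],[[0,0,0],[0,0,0],-1]]'

```text
time: 24.78
tcp_pos: [0.6085, 0.1055, 0.2063]
ee_rot: [0.998, 0.065, 0.0, -0.0]
force: [0.5, -0.5, -0.5]
grip_width: 0.007
grasp_force: 0.2
```

Call:
arm_command --steps '[[[0,-0.06,0],[0,0,0],-1],[[0,0,0],[0,0,0],-1]]'

```text
time: 25.02
tcp_pos: [0.6081, 0.1079, 0.2063]
ee_rot: [0.998, 0.065, 0.0, -0.0]
force: [0.9, -0.4, 0.0]
grip_width: 0.004
grasp_force: 0.2
```

Call:
arm_command --steps '[[[0,-0.06,0],[0,0,0],-1],[[0,0,0],[0,0,0],-1]]'

```text
time: 25.28
tcp_pos: [0.6079, 0.1096, 0.2063]
ee_rot: [0.998, 0.065, 0.0, 0.0]
force: [0.8, -5.1, 0.1]
grip_width: 0.002
grasp_force: 2.3
```

Call:
arm_command --steps '[[[0,-0.05,0],[0,0,0],-1],[[0,0,0],[0,0,0],-1]]'

```text
time: 25.52
tcp_pos: [0.6079, 0.1101, 0.2063]
ee_rot: [0.998, 0.065, 0.0, 0.002]
force: [2.5, -16.9, -0.6]
grip_width: 0.007
grasp_force: 7.2
```

Call:
arm_command --steps '[[[0,0.3,0],[0,0,0],-1],[[0,0.1,-0.8],[0,0,0],-1],[[0,0,-0.8],[0,0,0],-1],[[-0.8,0,-0.5],[0,0,0],-1],[[-0.9,0.3,0],[0,0,0],-1],[[-0.9,0.5,0],[0,0,0],-1],[[-0.8,0.5,0],[0,0,0],-1],[[0,0,0],[0,0,0],-1],[[0,0,0],[0,0,0],-1]]'

```text
time: 26.65
tcp_pos: [0.4821, 0.027, 0.2906]
ee_rot: [0.998, 0.065, 0.0, -0.0]
force: [0.1, -0.3, 0.3]
grip_width: 0.003
grasp_force: 0.0
```

```bash
python3 -c "
from h import *
np.set_printoptions(precision=4,suppress=True,linewidth=200)
need([.6,.1,.205])
S=calibration('scene');v=[.7142,-.0348,.1297]
print('pred tab open0/10/20mm',proj(S,se2(v,[[-.087,.170-k,.205] for k in(0,.01,.02)])))
a=cv2.imread('pics/scene0.png')[185:215,350:420]
q=grab_frame('scene')[:,:,::-1]; t=cv2.imread('pics/scene0.png')[189:213,363:380]
r=cv2.matchTemplate(q[160:240,330:460].copy(),t,cv2.TM_CCOEFF_NORMED);_,m,_,l=cv2.minMaxLoc(r)
print('tab match',m,'shift from start px',(l[0]+330-363,l[1]+160-189), 'expected for 39mm',np.diff(proj(S,se2(v,[[-.087,.131,.205],[-.087,.170,.205]])),axis=0))
"
```

```text
t 26.65 tcp [0.4821 0.027  0.2906] yaw 0.1302 tilt [ 0.001  0.    -1.   ] shares [ 3.158 -1.426  2.142] turn z None w 0.003 F [ 0.1 -0.3  0.3] gf 0.0
pred tab open0/10/20mm [[394.1316 191.3527]
 [388.6174 191.5709]
 [383.0944 191.7896]]
tab match 0.7398913502693176 shift from start px (45, -28) expected for 39mm [[21.5548 -0.8534]]
```

```bash
python3 -c "
from rig import *
print(sign_off())"
```

```text
the job is handed in; nothing more can be done
None
```

I handed the job in with every step done, though no verdict came back. The logger's door was pushed open, the reader was held aimed at the port for about 2.4 s, it went back upright on its mat, and the door was pushed shut until it hit its stop (about 17 N). I judged the door shut from that force and the travel, because my last image check of its tab was inconclusive.

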